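# Set a stud with one turn of the bench press

### The job

Load the wooden bar whose brass stud still stands proud into the press, stud end first and stud up, until it is fully home against the end stop, and let go of it. Then take the flywheel by its knob and turn it clockwise (seen from above) through exactly one revolution, without turning it back past or overrunning the pointer, so that the press sets the stud flush and the knob rests at the pointer again, and let go. Let the knob lead you round, never forcing it inward or outward by more than about 8 N on its sprung pin, keep hold of it because the counterweight drives it on after half-way, and leave the other things on the bench where they are.

Things in the scene. Friction and masses are not known exactly. Their poses are not given: they have to be found in the camera images.
- press: Fixed grey cast C-frame bench press, base 210 x 140 x 30 mm. Origin on the table under the channel's centre line, z up; its +x is the way the bar is slid in, its mouth opens to -x. The frame is 75 mm wide; its arm reaches from x = -60 to +110 mm, underside 112, top 150 mm over the table.
- press_roller (a point): Lowest point of the steel pressing roller (32 mm across, 20 mm wide) when it is up: 74 mm over the table, 29 mm over the channel floor, 40 mm before the end stop. It sits on an eccentric geared to the flywheel: it comes down 15.6 mm by half a turn and is up again after a full turn. A 48 mm counterweight on the same shaft swings in a 70 mm circle, 72 to 124 mm to the press's +y side.
- press_mouth (a point): Middle of the channel floor's front edge, at floor height (45 mm over the table). The steel channel runs from here 100 mm along the press's +x to the end stop. Its side rails are 36 mm apart inside and 10 mm high; they start 20 mm in from the floor's edge, with flared lead-in pieces before them, 60 mm apart at the mouth and 36 mm at the rails. In front of the mouth there is only the table.
- press_stop (a point): Middle of the end stop's face, at floor height; the bar's stud end rests against it. The stop is rigid and 10 mm high.
- press_seat (a point): Where the middle of the seated bar belongs: 85 mm before the stop, 7 mm over the channel floor, axes as the press. Here the stud is right under the roller and the bar's other end sticks out 70 mm from the mouth.
- press_axle (a point): Nominal centre of the flywheel at its top face (178 mm over the table), axes as the press. Dark steel disc, 150 mm across, 18 mm thick, 4 mm high hub, on a vertical axle that does not give. The bearing is adjustable: the true axle stands up to 6 mm off this point along each of the press's x and y. The knob is clamped in a radial slot, 42 to 62 mm from the true axle. Both differ each time: feel or see them.
- press_pointer (a point): Pointer: top of a fixed 10 mm square steel post beside the wheel's rim, 90 mm before the wheel's centre (press -x), 4 mm below the wheel's top face. The parked knob lies from the true axle towards the press's -x. The knob: upright, freely spinning wooden handle, 20 to 22 mm thick, rising 50 mm above the wheel's top face.
- pin (a joint): How far the knob is forced radially on its sprung overload pin, m: 0 at rest, positive outward from the axle, 8 N per mm, both ways. It gives only along the wheel's radius. Beyond 1.25 mm (10 N) it counts as overloaded.
- wheel (a joint): Flywheel angle in rad, 0 as parked at the start, growing clockwise seen from above; 6.283 after one revolution, when the knob is at the pointer again. A counterweight on the press's side resists the first half turn (up to about 10 N at the knob) and after the top drives the wheel on by itself (up to 5 N), so an unheld wheel runs away past the pointer. Near the pointer it stays put.
- bar_mid (a point): Centre of the loose bar to be loaded: hardwood, 170 x 32 x 14 mm (x, y, z), about 70 g, lying flat on the table, point 7 mm above its underside. Its own +x points to the stud end; the brass stud, 15 mm across, stands 6 mm proud of the top at x = +45 mm. A flat brass disc is let in at x = -60 mm.
- stud (a joint): How far the stud is pressed into the bar, m: 0 proud, 0.006 flush. It takes some 12 N to move and stays where it is pushed.
- done_mid (a point): Centre of the other bar, of the same size and wood, already finished: its stud is flush. Leave it.
- mallet: Small wooden-handled hammer lying on the table, about 250 mm long, origin under its middle. Leave it.
- awl: Round-handled awl, 160 mm, lying on the table. Leave it.
- tin: Round metal tin, 64 mm across, 50 mm high, origin under its middle. Leave it.
- spool: Wooden spool, 40 mm across, 50 mm high, origin under its middle. Leave it.
- brush: Brush with wooden handle, 170 mm, lying on the table. Leave it.
- studbox: Open wooden box of studs, 110 x 80 x 30 mm, origin under its middle. Leave it.
Not all that is in view belongs to the job. What is shaped like the part that bears bar_mid but turquoise is not meant.

How it is judged:
On the way, in this order (a step that is already met when the one before it is completed fails the run):
1. the bar lies fully home in the press, stud end at the stop, and is let go, while the wheel is still parked (horizontal distance between bar_mid and press_seat below 0.0045 m and z of bar_mid in the frame of press_seat between -0.003 and 0.003 m and angle between the x axis of bar_mid and the x axis of press, either way round below 0.08 rad and value of joint wheel between -0.3 and 0.3 rad and value of joint stud between -1 and 0.003 m and contact force between the fingers and anything else below 0.5 N), for 0.2 s.
2. half a turn on, the press has set the stud in the seated bar (horizontal distance between bar_mid and press_seat below 0.0045 m and value of joint wheel between 2.4 and 3.9 rad and value of joint stud above 0.0045 m), for 0.05 s.
At the end, for the whole second after the job is handed in: The wheel has made one revolution clockwise and rests with the knob at the pointer (within 0.15 rad), the stud is pressed in by at least 4.5 mm of its 6, and the bar still lies home in the channel (centre within 4.5 mm of its seat, height within 3 mm, direction within 0.08 rad) (horizontal distance between bar_mid and press_seat below 0.0045 m and z of bar_mid in the frame of press_seat between -0.003 and 0.003 m and angle between the x axis of bar_mid and the x axis of press, either way round below 0.08 rad and value of joint wheel between 6.13319 and 6.43319 rad and velocity of joint wheel between -0.03 and 0.03 rad/s and value of joint stud above 0.0045 m); the robot touches nothing.
It fails at once if the knob is forced inward or outward by more than 10 N (its pin gives more than 1.25 mm) (value of joint pin above 0.00125 m or value of joint pin below -0.00125 m).
It fails at once if the wheel overruns the pointer by more than 0.35 rad or is turned back past it by more than 0.35 rad at the start (value of joint wheel above 6.633 rad or value of joint wheel below -0.35 rad).
It fails at once if another thing on the bench is moved by more than 30 mm (distance of any of done_mid, mallet, awl, tin, spool, brush, studbox from where it was at the start of the episode above 0.03 m).
It also fails if it takes over 72 s, if anything falls off the work surface, if the arm or the gripper's body presses on something with over 40 N, if the wrist force passes 120 N, or if a joint passes its speed limit or range.

### The arm

A 6-joint arm with a two-finger parallel gripper is mounted at the origin on the work surface. World frame = base frame: x ahead of the robot, y to its left, z up, the work surface at z = 0. Lengths are in m, angles in rad, forces in N, time in s.
With the tool pointing down it reaches from about 0.325 to 0.775 m from the base axis. Payload 9.3 kg.
Tool frame: the origin (TCP) lies midway between the tips of the shut fingers; the grasp point (between the pads) lies 19 mm behind it; z points along the fingers, y is the line along which they close (so a half turn about z gives the same grasp; the last joint's range is limited). The gripper opens to 85 mm and grips with 20 to 120 N. Pads are 22 mm wide; open, the fingers measure 114 mm over their backs; the gripper's body (76 mm by 85 mm) begins 54 mm behind the grasp point. The pads swing forward as they close: fully open they stand 13 mm farther back than shut.
Start: joints at [1.196, 0.259, 0.021, 1.334, 0, 1.418], TCP at [0.121, 0.537, 0.231] pointing down, gripper open.
Joint ranges: [-3.04, 3.04], [-0.91, 1.82], [-1.04, 1.36], [-1.92, 1.95], [-1.52, 1.45], [-3.14, 3.14]. Speed limits (rad/s): [2.22, 2.22, 2.79, 3.14, 3.14, 3.14].

### API

Orientations are given as a unit quaternion [w, x, y, z].
In Python, from rig import env gives the robot as it stands. The module is installed in compiled form; this text tells all that it offers.
- The arm moves only by the shell command python3 -m handwheel 'ROWS' [OPENING]. ROWS is JSON, one flat list of numbers, 4 for each row, row after row: the shift along the tool's x, y, z scaled (see below), then the turn about the tool's z scaled (see below). A call has 1 to 12 rows; each row is the pose to reach, as a shift and turn from the pose commanded when the call began, along the tool's axes at that moment; what a row does not reach only later rows make up. The controller multiplies each number of a shift by 300 mm and each number of a turn by 2 rad. A row lasts 1/12 s, in which the tool goes at most 41.7 mm and 7.16 degrees, less where a joint would pass 70% of its speed; a pose out of reach is approached as far as the arm can. A call with a number of a shift or a turn outside -1 to 1 is refused whole. A call with a gripper value outside its range is refused whole. OPENING is the opening, from -1 (shut) to 1 (fully open), set as the call begins (- or left out, the last holds). The fingers move at their own pace and stop on an object; the grip force is fixed at half the most. Time passes only in rows, so rows that repeat a pose let the fingers close. It gives the time, the measured TCP pose, the force, the opening and the grip force at its end, in the units of the state.
- env.observe(): the state, without advancing time (a new reading comes with each control period).
- env.snapshot(name): name is "scene" or "top"; returns a dict with "frame" (480x640x3 uint8, red, green, blue), "mtx" (3x3 intrinsics, pixels), "distortion" ([k1, k2, p1, p2, k3] as OpenCV has them; the pictures are not rectified), "eye" and "attitude" of the camera in the world. Camera axes: x right, y up, looking along -z (the intrinsics and any distortion apply to the point x, -y, -z); pixel columns grow to the right and rows downward; lengths in m; the calibration is good to about 2 mm. A picture is of the moment at which its call begins. There is no depth.
- env.sign_off(): hands the job in; it is judged then, once.
Trained networks look in a picture, given as the dict that the camera call returned (one of the last four; its "shot" number tells which), for a name from the list of things; names that differ only in an ending like _2 or _b are one class to them, and where a whole thing is asked for, a point or a joint stands for the part that bears it (a point fixed in the world has none). Each returns a list of dicts, best first, with "score" (0 to 1); they miss things now and then, are a little off and sometimes report something else, mostly with a low value. They report only what shows in the picture. A call takes as long as a camera call. They do not tell look-alikes from the thing itself.
- env.masks_of(picture, name): "pixels" (480x640 bool, what is visible of it) and "rect" ([centre column, centre row, width, height] in pixels, round what is visible of it).
- env.landmark_of(picture, name): "pixel" ([column, row] in pixels: a listed point, or the origin of a listed thing).
The state is a dict: "time_s": time; "joints": joint angles; "qvel": joint speeds; "joint_torque": joint torques, N m; "ee_pos": TCP position; "eef_rot": TCP orientation; "contact_force": force on the tool from outside, world axes, zero at the start; "torque": the same for the moment, N m; "opening": opening from 0.0 (shut) to 1.0 (fully open); "gripper_force": force on a finger pad.
Only numpy, scipy, OpenCV 4.12 (cv2) and the standard library are available. Lean on these libraries where they do the work, as an engineer would, in place of code of your own. Each camera call takes 0.05 s, during which the arm holds its last target. There are 200 camera calls.

## Working session

There is one attempt and no reset: what is moved stays moved. The work goes in short steps, Python scripts to look and compute and a shell command to move; the robot and the scene stay as the last step left them, time stands still between calls to the robot, and variables do not carry over. Pictures are saved under pics/ and viewed, at most 10 in all, crops included, and the job is handed in when it is done.

```bash
mkdir -p pics; cat > h.py <<'E'
import numpy as np, cv2
from rig import env
from scipy.spatial.transform import Rotation as R
def q2R(q): return R.from_quat([q[1],q[2],q[3],q[0]]).as_matrix()
def att(s):
    a=np.array(s["attitude"],float)
    return a if a.shape==(3,3) else q2R(a)
def ray(s,px):
    p=cv2.undistortPoints(np.array([[px]],float),np.array(s["mtx"],float),np.array(s["distortion"],float))[0,0]
    d=att(s)@np.array([p[0],-p[1],-1.]); return np.array(s["eye"],float),d
def at(s,px,z):
    e,d=ray(s,px); return e+d*(z-e[2])/d[2]
def proj(s,P):
    c=(np.atleast_2d(P)-np.array(s["eye"]))@att(s); c=c*[1,-1,-1]
    return cv2.projectPoints(c.reshape(-1,1,3),np.zeros(3),np.zeros(3),np.array(s["mtx"],float),np.array(s["distortion"],float))[0].reshape(-1,2)
def save(s,n,crop=None,k=1):
    f=s["frame"][:,:,::-1]
    if crop: f=f[crop[1]:crop[3],crop[0]:crop[2]]
    cv2.imwrite("pics/"+n,cv2.resize(f,None,fx=k,fy=k,interpolation=cv2.INTER_CUBIC))
E
python3 - <<'E'
from h import *
np.set_printoptions(precision=4,suppress=True)
Z=dict(press=0,press_roller=.074,press_mouth=.045,press_stop=.045,press_seat=.052,press_axle=.178,press_pointer=.174,bar_mid=.007,done_mid=.007,mallet=0,awl=0,tin=0,spool=0,brush=0,studbox=0)
for n in ("scene","top"):
    s=env.snapshot(n); save(s,n+"0.png"); print(n,s["eye"],s["attitude"])
    for k,z in Z.items():
        for d in env.landmark_of(s,k)[:3]:
            if d["score"]>.2: print(k,round(d["score"],2),np.round(d["pixel"],1),at(s,d["pixel"],z))
print(env.observe())
E
```

```text
scene [1.097  0.7598 1.1946] [0.3084 0.1179 0.3153 0.8897]
press 0.62 [261.9 232.5] [ 0.5658 -0.1487  0.    ]
press_roller 0.88 [261.9 224.4] [ 0.5819 -0.1167  0.074 ]
press_roller 0.46 [334.8 228.9] [0.4338 0.0189 0.074 ]
press_mouth 0.7 [271.5 245.8] [ 0.5927 -0.0587  0.045 ]
press_stop 0.67 [259.  219.7] [ 0.5648 -0.1592  0.045 ]
press_seat 0.69 [266.1 239.6] [ 0.5946 -0.0808  0.052 ]
press_seat 0.3 [322.5 364.7] [0.709  0.3092 0.052 ]
bar_mid 0.92 [503.4 352.6] [0.3259 0.5365 0.007 ]
bar_mid 0.71 [399.1 303.1] [0.426  0.2767 0.007 ]
done_mid 0.71 [351.6 333.8] [0.5835 0.2701 0.007 ]
mallet 0.71 [275.6 169.8] [ 0.3792 -0.3412  0.    ]
awl 0.68 [337.2 231.2] [ 0.3901 -0.0188  0.    ]
awl 0.62 [320.7 364.5] [0.6944 0.2856 0.    ]
tin 0.9 [336.9 227.4] [ 0.3814 -0.0308  0.    ]
spool 0.64 [191.4 196.9] [ 0.6529 -0.398   0.    ]
spool 0.6 [277.2 330.7] [0.7222 0.145  0.    ]
brush 0.7 [194.5 199.2] [ 0.6505 -0.3838  0.    ]
studbox 0.68 [442.  384.7] [0.5021 0.5016 0.    ]
top [0.2306 0.0659 1.619 ] [ 0.7179  0.0733 -0.0749 -0.6882]
press 0.66 [389.8 240.7] [ 0.5732 -0.1426  0.    ]
p
[... 743 characters left out ...]
86 0.    ]
tin 0.72 [344.8 300.1] [ 0.3875 -0.0117  0.    ]
spool 0.44 [300.2 190.2] [0.721  0.1372 0.    ]
brush 0.58 [464.4 217.3] [ 0.6565 -0.3708  0.    ]
studbox 0.84 [182.1 253.4] [0.5072 0.4835 0.    ]
{'time_s': 1.6, 'joints': array([ 1.1964,  0.2586,  0.0215,  1.3337, -0.    ,  1.4182]), 'qvel': array([ 0.0001,  0.0003, -0.0004, -0.0002, -0.0001,  0.0003]), 'joint_torque': array([  0.0009, -55.5374,  34.473 ,   0.0015,  -0.0002,  -0.    ]), 'ee_pos': array([0.121 , 0.5365, 0.2313]), 'eef_rot': array([0.    , 0.1107, 0.9939, 0.    ]), 'contact_force': array([-0.1472,  0.3462,  0.2547]), 'torque': array([ 0.0161,  0.0151, -0.0113]), 'gripper_force': 0.0, 'opening': 1.0013524551152941}
```

View pics/scene0.png

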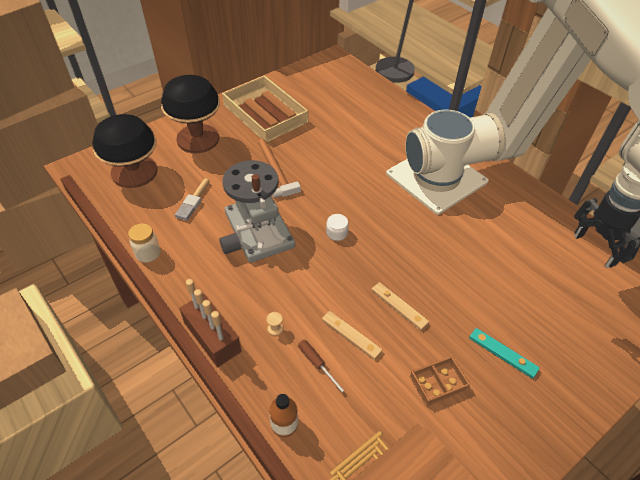

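View pics/top0.png

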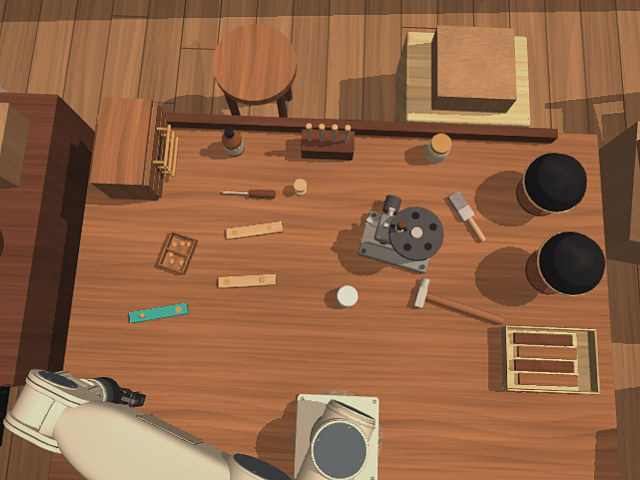

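The bars are at about (253,231) and (247,281) in the top picture, and the press at about (400,235). I'll crop all three to compare the studs.

```bash
python3 - <<'E'
from h import *
s=env.snapshot("scene"); t=env.snapshot("top")
a=cv2.resize(s["frame"][270:370,310:440],(520,400),interpolation=cv2.INTER_CUBIC)
b=cv2.resize(t["frame"][210:300,205:295],(280,280),interpolation=cv2.INTER_CUBIC)
c=np.zeros((600,800,3),np.uint8); c[:400,:520]=a; c[:280,520:]=b
c[280:600,520:]=cv2.resize(t["frame"][185:281,352:436],(280,320),interpolation=cv2.INTER_CUBIC)
cv2.imwrite("pics/c1.png",c[:,:,::-1])
save(s,"press1.png",(210,150,310,265),5)
for z in (.178,.16): print("hub",at(t,(416,233),z))
E
```

```text
hub [ 0.55996013 -0.1904861   0.178     ]
hub [ 0.56407463 -0.19368858  0.16      ]
```

View pics/c1.png

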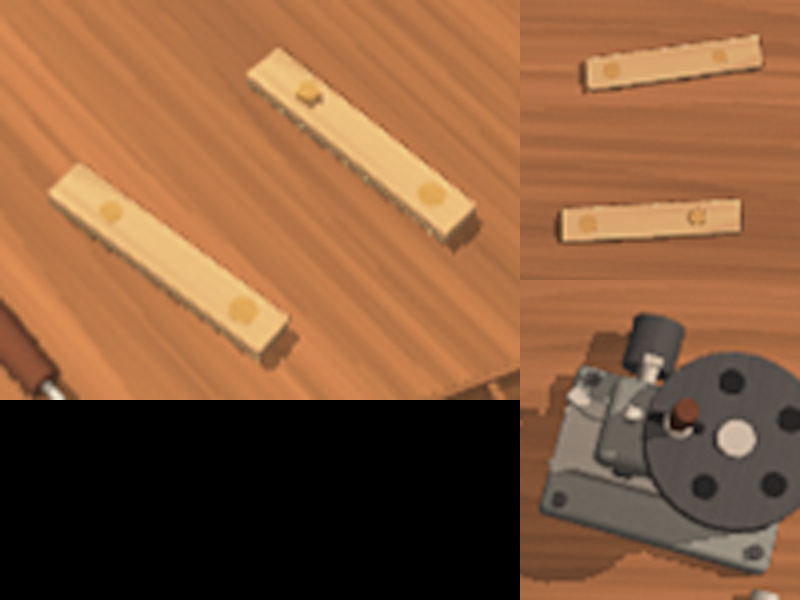

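View pics/press1.png

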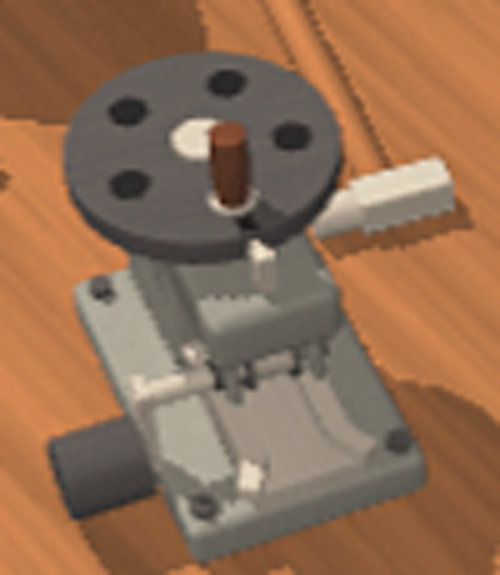

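The lower bar, at top pixel (247,281), has the stud standing proud on its right-hand (-y) end; the other bar is flush. The press mouth faces the bars. Its parked knob is at about scene (256,182) and top (400,226). Next I'll work out the press yaw, the bar axis and the grasp.

```bash
python3 - <<'E'
from h import *
np.set_printoptions(precision=4,suppress=True)
s=env.snapshot("scene"); t=env.snapshot("top")
f=lambda x,y:(352+(x-520)/3.333,185+(y-280)/3.333); g=lambda x,y:(210+x/5,150+y/5)
print("top base corners",[at(t,f(*p),.03)[:2] for p in((541,510),(770,570),(582,367))])
print("scene base corners",[at(s,g(*p),.03)[:2] for p in((195,545),(425,470),(77,285))])
print("knob top: t",at(t,f(686,410),.228),"s",at(s,g(228,132),.228)," base s",at(s,g(232,203),.178),"t base",at(t,f(682,428),.178))
print("hub: s",at(s,g(200,138),.182),"t",at(t,f(736,438),.182))
# ellipse centre of wheel
print("pointer s",at(s,g(262,245),.174))
from math import degrees
for n,c in (("s",s),("t",t)):
    for d in env.masks_of(c,"bar_mid")[:3]:
        m=d["pixels"]; ys,xs=np.nonzero(m)
        P=np.array([at(c,p,.010)[:2] for p in np.c_[xs,ys]]); mu=P.mean(0); w,v=np.linalg.eigh(np.cov(P.T))
        print(n,round(d["score"],2),len(xs),mu,v[:,1],degrees(np.arctan2(v[1,1],v[0,1])))
# stud pixel estimates: crops
print("stud s",at(s,(310+308/4,270+88/4),.02),"disc s",at(s,(310+432/4,270+194/4),.014))
h=lambda x,y:(205+(x-520)*90/280,210+y*90/280)
print("stud t",at(t,h(697,217),.02),"disc t",at(t,h(588,223),.014))
E
```

```text
top base corners [array([ 0.5226, -0.0459]), array([ 0.4773, -0.2499]), array([ 0.6556, -0.0794])]
scene base corners [array([ 0.6611, -0.0687]), array([ 0.5309, -0.0347]), array([ 0.6069, -0.2727])]
knob top: t [ 0.5712 -0.1441  0.228 ] s [ 0.5712 -0.142   0.228 ]  base s [ 0.573  -0.1425  0.178 ] t base [ 0.5682 -0.1486  0.178 ]
hub: s [ 0.5607 -0.1901  0.182 ] t [ 0.5608 -0.192   0.182 ]
pointer s [ 0.5761 -0.1109  0.174 ]
s 0.83 821 [0.4311 0.2831] [-0.078  0.997] 94.47074538765393
s 0.57 1001 [0.3262 0.5402] [-0.2257  0.9742] 103.04365805044905
t 0.83 701 [0.3278 0.5352] [-0.223   0.9748] 102.8871436568631
t 0.67 642 [0.4329 0.2825] [-0.0974  0.9952] 95.59216749936355
t 0.48 635 [0.5876 0.2703] [-0.1776  0.9841] 100.22878584198541
stud s [0.4341 0.2373 0.02  ] disc s [0.4246 0.3428 0.014 ]
stud t [0.4351 0.2357 0.02  ] disc t [0.4257 0.3396 0.014 ]
```

```bash
cat >> h.py <<'E'
def go(x,y,z,yaw):
    "scaled row to reach TCP pose with tool-x yaw in deg, tool down"
    o=env.observe(); M=q2R(o["eef_rot"]); d=M.T@(np.array([x,y,z])-o["ee_pos"])
    y0=np.degrees(np.arctan2(M[1,0],M[0,0])); t=-((yaw-y0+180)%360-180)
    print("yaw",round(y0,2),"row",np.round(d/.3,4),round(np.radians(t)/2,4),"rows>=",round(max(np.linalg.norm(d)/.0417,abs(t)/7.16),1))
def st():
    o=env.observe(); M=q2R(o["eef_rot"])
    print("t",round(o["time_s"],2),"p",np.round(o["ee_pos"],4),"F",np.round(o["contact_force"],1),"op",round(o["opening"],3),"gf",round(o["gripper_force"],1),"q6",round(o["joints"][5],2),"yaw",round(np.degrees(np.arctan2(M[1,0],M[0,0])),2))
E
python3 -m handwheel '[-0.55,-0.2,0,0.3,-1,-0.4,0.2,0.63,-1,-0.4,0.2,0.63,-1,-0.4,0.2,0.63,-1,-0.4,0.2,0.63,-1,-0.4,0.2,0.63,-1,-0.4,0.2,0.63,-1,-0.4,0.2,0.63,-1,-0.4,0.2,0.63,-1,-0.4,0.2,0.63,-1,-0.4,0.2,0.63,-1,-0.4,0.2,0.63]' 0.3
python3 -c "
from h import *
st();go(.4256,.336,.07,95.1)"
```

```text
time_s: 2.9
ee_pos: [0.3873, 0.3534, 0.1713]
eef_rot: [-0.0, 0.674, 0.739, -0.0]
contact_force: [0.3, 1.0, -0.6]
opening: 0.648
gripper_force: 0.0
t 2.9 p [0.3873 0.3534 0.1713] F [ 0.3  1.  -0.6] op 0.648 gf 0.0 q6 2.06 yaw 95.26
yaw 95.26 row [-0.0693  0.1218  0.3376] 0.0014 rows>= 2.6
```

```bash
python3 -m handwheel '[-0.0693,0.1218,0.2,0,-0.0693,0.1218,0.3376,0,-0.0693,0.1218,0.3376,0,-0.0693,0.1218,0.45,0,-0.0693,0.1218,0.53,0,-0.0693,0.1218,0.566,0,-0.0693,0.1218,0.566,0]' 
python3 -m handwheel '[0,0,0,0,0,0,0,0,0,0,0,0,0,0,0,0,0,0,0,0,0,0,0,0]' -1
python3 -c "
from h import *
st();go(.4256,.336,.07,95.1)"
```

```text
time_s: 3.48
ee_pos: [0.4236, 0.3356, -0.001]
eef_rot: [-0.001, 0.673, 0.74, -0.002]
contact_force: [-0.7, -0.1, 0.3]
opening: 0.645
gripper_force: 0.0
time_s: 3.98
ee_pos: [0.4262, 0.3367, 0.0029]
eef_rot: [0.0, 0.675, 0.738, 0.001]
contact_force: [-1.1, 1.3, 8.0]
opening: 0.356
gripper_force: 60.2
t 3.98 p [0.4262 0.3367 0.0029] F [-1.1  1.3  8. ] op 0.356 gf 60.2 q6 1.99 yaw 95.15
yaw 95.15 row [-0.0018 -0.0015 -0.2236] 0.0004 rows>= 1.6
```

```bash
python3 -m handwheel '[0,0,-0.1,0,0,0,-0.22,0,0,0,-0.34,0,0,0,-0.39,0,0,0,-0.39,0]' 
python3 -c "
from h import *
st();go(.6348,.1049,.12,75.8)"
```

```text
time_s: 4.4
ee_pos: [0.4273, 0.3371, 0.1231]
eef_rot: [0.001, 0.675, 0.738, 0.004]
contact_force: [1.6, 0.3, -2.0]
opening: 0.353
gripper_force: 59.9
t 4.4 p [0.4273 0.3371 0.1231] F [ 1.6  0.3 -2. ] op 0.353 gf 59.9 q6 1.99 yaw 95.13
yaw 95.13 row [-0.8328  0.6197  0.0123] 0.1687 rows>= 7.5
```

```bash
python3 -m handwheel '[-0.4,0.3,0.01,0.08,-0.8328,0.6197,0.012,0.1687,-0.8328,0.6197,0.012,0.1687,-0.8328,0.6197,0.012,0.1687,-0.8328,0.6197,0.012,0.1687,-0.8328,0.6197,0.012,0.1687,-0.8328,0.6197,0.012,0.1687,-0.8328,0.6197,0.012,0.1687,-0.8328,0.6197,0.012,0.1687]' 
python3 - <<'E'
from h import *
st()
go(.6348,.1049,.053,75.8)
s=env.snapshot("scene"); t=env.snapshot("top")
a=cv2.resize(s["frame"][190:310,225:345],(480,480),interpolation=cv2.INTER_CUBIC)
b=cv2.resize(t["frame"][190:270,290:410],(480,320),interpolation=cv2.INTER_CUBIC)
c=np.zeros((480,800,3),np.uint8); c[:,:480]=a; b=cv2.resize(t["frame"][190:290,310:390],(320,400),interpolation=cv2.INTER_CUBIC); c[:400,480:]=b
cv2.imwrite("pics/c2.png",c[:,:,::-1])
E
```

```text
time_s: 5.15
ee_pos: [0.6352, 0.0998, 0.1132]
eef_rot: [0.0, 0.79, 0.612, -0.0]
contact_force: [-0.6, 0.5, -0.8]
opening: 0.358
gripper_force: 59.9
t 5.15 p [0.6352 0.0998 0.1132] F [-0.6  0.5 -0.8] op 0.358 gf 59.9 q6 1.85 yaw 75.54
yaw 75.54 row [ 0.0164 -0.0054  0.2006] -0.0023 rows>= 1.4
```

View pics/c2.png

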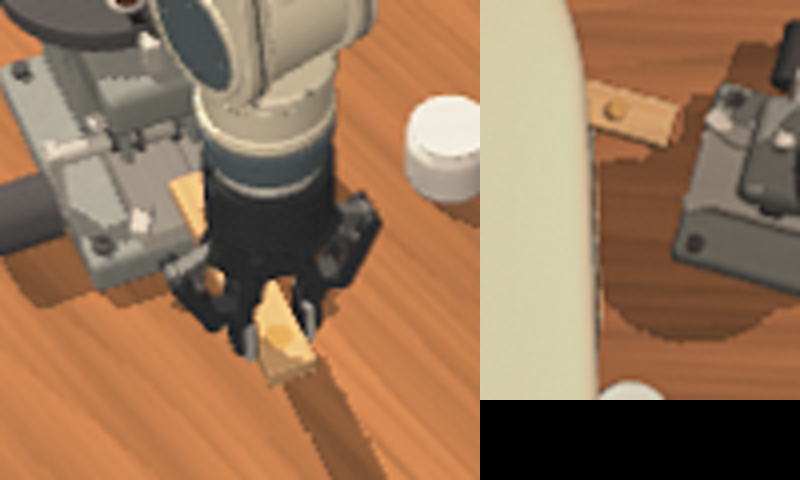

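The picture shows the bar held stud-end first in front of the mouth, with the stud up at about crop (615,105). I'll lower it to channel height and check the alignment.

```bash
python3 -m handwheel '[0.0164,-0.0054,0.1,-0.0023,0.0164,-0.0054,0.19,-0.0023,0.0164,-0.0054,0.2006,-0.0023,0.0164,-0.0054,0.2006,-0.0023]' 
python3 - <<'E'
from h import *
st()
s=env.snapshot("scene"); t=env.snapshot("top")
W=lambda u,v,z: np.array([-.245*u+.969*v,-.969*u-.245*v,z])
o=env.observe(); M=q2R(o["eef_rot"]); p=o["ee_pos"]
def bar(x,y,z): return p+M@np.array([-(x+.055),y,0])+[0,0,z]
def draw(c,x0,y0,x1,y1,k):
    f=cv2.resize(c["frame"][y0:y1,x0:x1],None,fx=k,fy=k,interpolation=cv2.INTER_CUBIC)[:,:,::-1].copy()
    def L(a,b,col):
        q=((proj(c,np.array([a,b]))-[x0,y0]+.5)*k).astype(int); cv2.line(f,tuple(map(int,q[0])),tuple(map(int,q[1])),col,1)
    for v in (-.018,.018): L(W(-.0875+.02,.59+v,.055),W(.0125,.59+v,.055),(0,0,255))
    L(W(-.0875,.56,.045),W(-.0875,.62,.045),(0,0,255))
    for y in(-.016,.016): L(bar(0,y,.011),bar(.085,y,.011),(0,255,0))
    return f
a=draw(t,325,190,425,270,4); b=draw(s,225,190,325,290,4)
c=np.zeros((400,800,3),np.uint8); c[:320,:400]=a; c[:,400:]=b; cv2.imwrite("pics/c3.png",c)
E
```

```text
time_s: 5.58
ee_pos: [0.6305, 0.11, 0.0534]
eef_rot: [-0.001, 0.787, 0.617, -0.002]
contact_force: [-0.1, -0.9, -1.4]
opening: 0.355
gripper_force: 59.8
t 5.58 p [0.6305 0.11   0.0534] F [-0.1 -0.9 -1.4] op 0.355 gf 59.8 q6 1.85 yaw 76.12
```

View pics/c3.png

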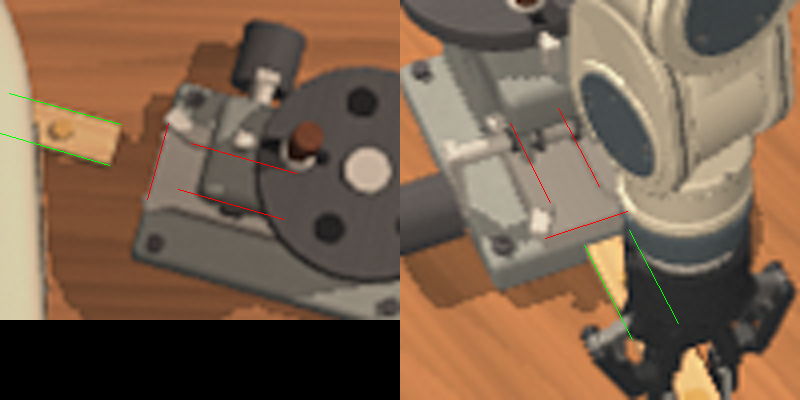

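The overlay shows the held bar (green) in line with the channel (red) to within a few mm. I'll slide it in.

```bash
python3 -c "
from h import *
st()
for u in (-.1975,-.15,-.1275): go(-.245*u+.969*.59,-.969*u-.245*.59,.0515,75.8)"
```

```text
t 5.68 p [0.6326 0.1096 0.056 ] F [ 0.   0.2 -1.2] op 0.356 gf 59.8 q6 1.85 yaw 76.09
yaw 76.09 row [-0.2132  0.0099  0.0149] 0.0026 rows>= 1.5
yaw 76.09 row [-0.3715  0.0091  0.0148] 0.0026 rows>= 2.7
yaw 76.09 row [-0.4464  0.0088  0.0148] 0.0026 rows>= 3.2
```

```bash
python3 -m handwheel '[-0.05,0.01,0.015,0.0026,-0.1,0.01,0.015,0.0026,-0.15,0.01,0.015,0.0026,-0.21,0.01,0.015,0.0026,-0.21,0.01,0.015,0.0026,-0.21,0.01,0.015,0.0026,-0.21,0.01,0.015,0.0026,-0.21,0.01,0.015,0.0026]'
python3 -c "
from h import *
st()
for u in (-.1975,-.15,-.1275): go(-.245*u+.969*.59,-.969*u-.245*.59,.0515,75.8)"
```

```text
time_s: 6.35
ee_pos: [0.6203, 0.0469, 0.0505]
eef_rot: [0.0, 0.79, 0.614, 0.0]
contact_force: [0.1, -0.6, -0.8]
opening: 0.354
gripper_force: 59.9
t 6.35 p [0.6203 0.0469 0.0505] F [ 0.1 -0.6 -0.8] op 0.354 gf 59.9 q6 1.76 yaw 75.72
yaw 75.72 row [-0.0005 -0.0007 -0.0032] -0.0007 rows>= 0.0
yaw 75.72 row [-0.1588 -0.0005 -0.0033] -0.0007 rows>= 1.1
yaw 75.72 row [-0.2338 -0.0003 -0.0033] -0.0007 rows>= 1.7
```

```bash
python3 -m handwheel '[-0.03,0,0,0,-0.06,0,0,0,-0.08,0,0,0,-0.1,0,0,0,-0.1,0,0,0,-0.1,0,0,0]'
python3 -m handwheel '[-0.02,0,0,0,-0.04,0,0,0,-0.06,0,0,0,-0.06,0,0,0,-0.06,0,0,0]'
python3 -c "
from h import *
st()
go(.245*.1275+.969*.59,.969*.1275-.245*.59,.0515,75.8)"
```

```text
time_s: 6.85
ee_pos: [0.6128, 0.0174, 0.0502]
eef_rot: [-0.0, 0.79, 0.614, 0.0]
contact_force: [-0.5, 0.2, -0.8]
opening: 0.358
gripper_force: 59.9
time_s: 7.27
ee_pos: [0.6083, 0.0, 0.0502]
eef_rot: [-0.0, 0.79, 0.614, 0.0]
contact_force: [-0.6, -0.1, -1.5]
opening: 0.352
gripper_force: 59.9
t 7.27 p [0.6083 0.     0.0502] F [-0.6 -0.1 -1.5] op 0.352 gf 59.9 q6 1.68 yaw 75.69
yaw 75.69 row [-0.0723  0.     -0.0042] -0.0009 rows>= 0.5
```

```bash
python3 -m handwheel '[-0.02,0,0.003,0,-0.04,0,0.003,0,-0.055,0,0.005,0,-0.055,0,0.005,0,-0.055,0,0.005,0]'
python3 -m handwheel '[-0.005,0,0,0,-0.01,0,0,0,-0.015,0,0,0,-0.015,0,0,0]'
python3 -m handwheel '[-0.005,0,0,0,-0.01,0,0,0,-0.01,0,0,0]'
```

```text
time_s: 7.68
ee_pos: [0.6042, -0.0159, 0.0487]
eef_rot: [-0.0, 0.79, 0.614, -0.0]
contact_force: [0.1, 0.5, -0.5]
opening: 0.359
gripper_force: 59.9
time_s: 8.02
ee_pos: [0.6032, -0.02, 0.0487]
eef_rot: [0.0, 0.789, 0.614, -0.0]
contact_force: [0.4, 0.1, -1.3]
opening: 0.349
gripper_force: 59.9
time_s: 8.27
ee_pos: [0.603, -0.0202, 0.0489]
eef_rot: [-0.002, 0.789, 0.615, 0.002]
contact_force: [2.1, 12.9, -1.0]
opening: 0.352
gripper_force: 60.0
```

```bash
python3 -m handwheel '[0,0,0.002,0,0,0,0.002,0,0,0,0.002,0,0,0,0.002,0,0,0,0.002,0]' 0.2
python3 -m handwheel '[0,0,-0.05,0,0.03,0,-0.12,0,0.15,0,-0.25,0,0.25,0,-0.35,0,0.35,0,-0.5,0,0.35,0,-0.6,0,0.35,0,-0.7,0,0.35,0,-0.75,0,0.35,0,-0.75,0]'
python3 - <<'E'
from h import *
np.set_printoptions(precision=4,suppress=True)
st(); s=env.snapshot("scene"); t=env.snapshot("top")
c=np.zeros((480,800,3),np.uint8)
c[:480,:480]=cv2.resize(s["frame"][150:270,210:330],(480,480),interpolation=cv2.INTER_CUBIC)
c[:400,480:]=cv2.resize(t["frame"][180:280,350:430],(320,400),interpolation=cv2.INTER_CUBIC)
cv2.imwrite("pics/c4.png",c[:,:,::-1])
for n,k in (("s",s),("t",t)):
  for d in env.landmark_of(k,"bar_mid")[:3]: print(n,round(d["score"],2),at(k,d["pixel"],.052))
E
```

```text
time_s: 8.68
ee_pos: [0.6025, -0.023, 0.0481]
eef_rot: [0.0, 0.79, 0.614, -0.0]
contact_force: [-0.1, -0.9, 0.7]
opening: 0.6
gripper_force: 0.0
time_s: 9.43
ee_pos: [0.6296, 0.0794, 0.278]
eef_rot: [0.002, 0.789, 0.614, 0.003]
contact_force: [1.8, -0.4, -0.0]
opening: 0.6
gripper_force: 0.0
t 9.43 p [0.6296 0.0794 0.278 ] F [ 1.8 -0.4 -0. ] op 0.6 gf 0.0 q6 1.81 yaw 75.78
s 0.96 [ 0.582  -0.0802  0.052 ]
s 0.95 [0.3574 0.5471 0.052 ]
t 0.87 [ 0.5901 -0.0758  0.052 ]
t 0.8 [0.3236 0.5273 0.052 ]
t 0.61 [ 0.3707 -0.3269  0.052 ]
```

View pics/c4.png

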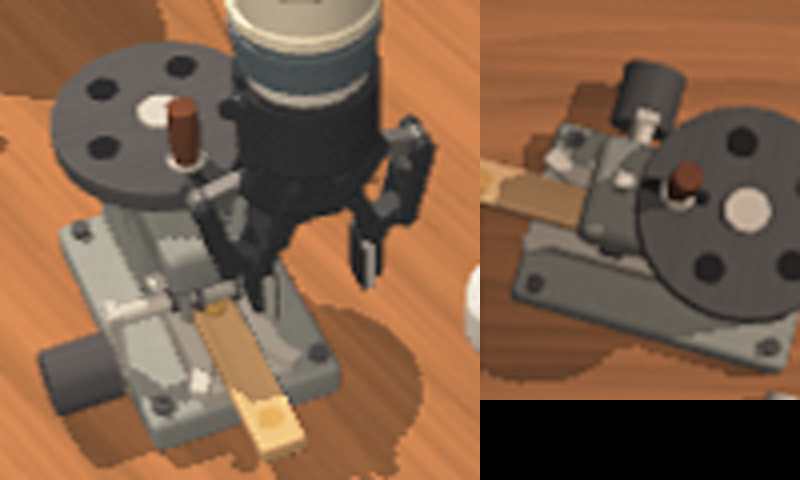

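The bar lies straight in the channel with its tail out of the mouth at about crop (270,430). I'll refine the knob and hub positions before grasping the knob.

```bash
python3 - <<'E'
from h import *
np.set_printoptions(precision=4,suppress=True)
s=env.snapshot("scene"); t=env.snapshot("top")
S=lambda x,y:(210+x/4-.4,150+y/4-.4); T=lambda x,y:(350+(x-480)/4-.4,180+y/4-.4)
print("knobtop",at(s,S(183,104),.228),at(t,T(687,173),.228))
print("hub",at(s,S(157,111),.182),at(t,T(746,210),.182))
# wheel rim ellipse by colour in the top view: fit hub blob centroid
for n,c,p in(("s",s,S(157,111)),("t",t,T(746,210))):
    f=c["frame"].astype(int); x,y=map(int,p); w=f[y-9:y+10,x-9:x+10]; m=(w.min(2)>150)
    lab,l=cv2.connectedComponents(m.astype(np.uint8)); k=l[9,9]; yy,xx=np.nonzero(l==k)
    print(n,k,len(xx),"hub blob",at(c,(xx.mean()+x-9,yy.mean()+y-9),.182))
st()
go(.5712,-.143,.262,75.8)
E
```

```text
knobtop [ 0.5701 -0.1448  0.228 ] [ 0.5742 -0.1429  0.228 ]
hub [ 0.5626 -0.1928  0.182 ] [ 0.5616 -0.19    0.182 ]
s 1 49 hub blob [ 0.5638 -0.1939  0.182 ]
t 1 66 hub blob [ 0.562  -0.1911  0.182 ]
t 9.73 p [0.6279 0.0787 0.2716] F [-0.6  0.4 -0.6] op 0.6 gf 0.0 q6 1.81 yaw 75.71
yaw 75.71 row [-0.7627 -0.0007  0.0325] -0.0008 rows>= 5.5
```

```bash
python3 -m handwheel '[-0.12,0,0.02,0,-0.25,0,0.03,0,-0.38,0,0.03,0,-0.51,0,0.03,0,-0.64,0,0.03,0,-0.72,0,0.03,0,-0.763,-0.001,0.032,-0.001,-0.763,-0.001,0.032,-0.001,-0.763,-0.001,0.032,-0.001,-0.763,-0.001,0.032,-0.001]'
python3 -c "
from h import *
st();go(.5717,-.1435,.192,75.8)"
```

```text
time_s: 10.57
ee_pos: [0.5718, -0.1418, 0.2632]
eef_rot: [-0.0, 0.789, 0.615, 0.0]
contact_force: [-0.7, -0.1, -0.4]
opening: 0.597
gripper_force: 0.0
t 10.57 p [ 0.5718 -0.1418  0.2632] F [-0.7 -0.1 -0.4] op 0.597 gf 0.0 q6 1.43 yaw 75.88
yaw 75.88 row [-0.0056  0.0012  0.2372] 0.0007 rows>= 1.7
```

```bash
python3 -m handwheel '[-0.0056,0.001,0.08,0,-0.0056,0.001,0.16,0,-0.0056,0.001,0.22,0,-0.0056,0.001,0.237,0,-0.0056,0.001,0.237,0,-0.0056,0.001,0.237,0]'
python3 -m handwheel '[0,0,0,0,0,0,0,0,0,0,0,0,0,0,0,0,0,0,0,0,0,0,0,0,0,0,0,0]' -1
python3 -m handwheel '[0,0,0,0,0,0,0,0,0,0,0,0]'
```

```text
time_s: 11.07
ee_pos: [0.572, -0.1437, 0.1931]
eef_rot: [0.0, 0.788, 0.615, 0.0]
contact_force: [-0.1, -0.1, 0.8]
opening: 0.597
gripper_force: 0.0
time_s: 11.65
ee_pos: [0.5722, -0.1447, 0.1939]
eef_rot: [0.001, 0.789, 0.615, 0.001]
contact_force: [0.8, 1.2, 6.0]
opening: 0.231
gripper_force: 58.6
time_s: 11.9
ee_pos: [0.5722, -0.1447, 0.1938]
eef_rot: [0.001, 0.789, 0.615, 0.001]
contact_force: [-0.1, 0.9, 5.5]
opening: 0.231
gripper_force: 58.6
```

```bash
python3 -m handwheel '[-0.0049,0.0157,0,0,-0.0133,0.0298,0,0,-0.0231,0.043,0,0,-0.0341,0.0551,0,0,-0.0341,0.0551,0,0,-0.0341,0.0551,0,0,-0.0341,0.0551,0,0]'
python3 w.py 0.4 4
```

```text
time_s: 13.07
ee_pos: [0.6027, -0.1669, 0.1938]
eef_rot: [0.001, 0.789, 0.615, 0.0]
contact_force: [-2.0, 1.0, 7.2]
opening: 0.223
gripper_force: 59.3
t 13.07 C [ 0.5608 -0.1918] R 0.0486 a0 76.41 theta 0.787 Fr -1.3 Ft -1.9 z 0.1938 op 0.223 dist to full 5.497
-0.0131,0.0097,0,0,-0.0263,0.0192,0,0,-0.0403,0.0273,0,0,-0.0550,0.0340,0,0
```

```bash
python3 -m handwheel '[-0.0131,0.0097,0,0,-0.0263,0.0192,0,0,-0.0403,0.0273,0,0,-0.055,0.034,0,0,-0.055,0.034,0,0,-0.055,0.034,0,0,-0.055,0.034,0,0]'
python3 w.py 0.5 5
```

```text
time_s: 13.65
ee_pos: [0.6088, -0.1849, 0.1938]
eef_rot: [0.0, 0.789, 0.615, 0.001]
contact_force: [-1.0, 4.0, 6.5]
opening: 0.227
gripper_force: 59.3
t 13.65 C [ 0.5611 -0.1913] R 0.048 a0 76.62 theta 1.19 Fr -0.5 Ft -4.1 z 0.1938 op 0.227 dist to full 5.093
-0.0154,0.0044,0,0,-0.0311,0.0077,0,0,-0.0470,0.0095,0,0,-0.0630,0.0097,0,0,-0.0790,0.0082,0,0
```

```bash
python3 -m handwheel '[-0.0154,0.0044,0,0,-0.0311,0.0077,0,0,-0.047,0.0095,0,0,-0.063,0.0097,0,0,-0.079,0.0082,0,0,-0.079,0.0082,0,0,-0.079,0.0082,0,0,-0.079,0.0082,0,0]'
python3 w.py 0.5 5
```

```text
time_s: 14.32
ee_pos: [0.6059, -0.2084, 0.1939]
eef_rot: [0.001, 0.789, 0.615, 0.001]
contact_force: [2.1, 4.0, 6.0]
opening: 0.227
gripper_force: 59.3
t 14.32 C [ 0.5611 -0.1912] R 0.048 a0 76.64 theta 1.69 Fr 0.5 Ft -4.5 z 0.1939 op 0.227 dist to full 4.593
-0.0158,-0.0024,0,0,-0.0311,-0.0070,0,0,-0.0459,-0.0132,0,0,-0.0600,-0.0207,0,0,-0.0732,-0.0296,0,0
```

```bash
python3 -m handwheel '[-0.0158,-0.0024,0,0,-0.0311,-0.007,0,0,-0.0459,-0.0132,0,0,-0.06,-0.0207,0,0,-0.0732,-0.0296,0,0,-0.0732,-0.0296,0,0,-0.0732,-0.0296,0,0]'
python3 w.py 0.5 5
```

```text
time_s: 14.9
ee_pos: [0.5923, -0.2278, 0.1939]
eef_rot: [0.001, 0.789, 0.615, 0.002]
contact_force: [4.3, 3.2, 5.7]
opening: 0.228
gripper_force: 59.3
t 14.9 C [ 0.5611 -0.1913] R 0.0481 a0 76.59 theta 2.186 Fr 0.4 Ft -5.3 z 0.1939 op 0.228 dist to full 4.097
-0.0126,-0.0099,0,0,-0.0238,-0.0213,0,0,-0.0338,-0.0338,0,0,-0.0426,-0.0472,0,0,-0.0500,-0.0614,0,0
```

```bash
python3 -m handwheel '[-0.0126,-0.0099,0,0,-0.0238,-0.0213,0,0,-0.0338,-0.0338,0,0,-0.0426,-0.0472,0,0,-0.05,-0.0614,0,0,-0.05,-0.0614,0,0,-0.05,-0.0614,0,0]'
python3 w.py 0.5 5
```

```text
time_s: 15.48
ee_pos: [0.5703, -0.2384, 0.1938]
eef_rot: [0.001, 0.789, 0.615, 0.001]
contact_force: [2.4, 0.9, 7.7]
opening: 0.226
gripper_force: 59.7
t 15.48 C [ 0.5612 -0.1913] R 0.048 a0 76.67 theta 2.703 Fr -0.4 Ft -2.6 z 0.1938 op 0.226 dist to full 3.581
-0.0055,-0.0150,0,0,-0.0099,-0.0304,0,0,-0.0127,-0.0462,0,0,-0.0139,-0.0621,0,0,-0.0135,-0.0781,0,0
```

```bash
python3 -m handwheel '[-0.0055,-0.015,0,0,-0.0099,-0.0304,0,0,-0.0127,-0.0462,0,0,-0.0139,-0.0621,0,0,-0.0135,-0.0781,0,0,-0.0135,-0.0781,0,0,-0.0135,-0.0781,0,0]'
python3 w.py 0.5 5
```

```text
time_s: 16.07
ee_pos: [0.5457, -0.2366, 0.1937]
eef_rot: [0.001, 0.789, 0.614, -0.0]
contact_force: [-1.4, 1.2, 8.7]
opening: 0.227
gripper_force: 60.1
t 16.07 C [ 0.5612 -0.1912] R 0.0479 a0 76.75 theta 3.223 Fr -0.7 Ft 1.7 z 0.1937 op 0.227 dist to full 3.06
0.0027,-0.0158,0,0,0.0062,-0.0314,0,0,0.0113,-0.0465,0,0,0.0179,-0.0611,0,0,0.0259,-0.0749,0,0
```

```bash
python3 -m handwheel '[0.0027,-0.0158,0,0,0.0062,-0.0314,0,0,0.0113,-0.0465,0,0,0.0179,-0.0611,0,0,0.0259,-0.0749,0,0,0.0259,-0.0749,0,0,0.0259,-0.0749,0,0]'
python3 w.py 0.5 5
```

```text
time_s: 16.65
ee_pos: [0.5253, -0.2229, 0.1937]
eef_rot: [0.0, 0.789, 0.615, -0.0]
contact_force: [-4.6, 3.1, 11.5]
opening: 0.228
gripper_force: 60.3
t 16.65 C [ 0.5612 -0.1912] R 0.048 a0 76.7 theta 3.741 Fr 1.4 Ft 5.4 z 0.1937 op 0.228 dist to full 2.542
0.0081,-0.0138,0,0,0.0187,-0.0258,0,0,0.0304,-0.0367,0,0,0.0432,-0.0463,0,0,0.0568,-0.0546,0,0
```

```bash
python3 -m handwheel '[0.0081,-0.0138,0,0,0.0187,-0.0258,0,0,0.0304,-0.0367,0,0,0.0432,-0.0463,0,0,0.0568,-0.0546,0,0,0.0568,-0.0546,0,0,0.0568,-0.0546,0,0]'
python3 w.py 0.5 5
```

```text
time_s: 17.23
ee_pos: [0.5142, -0.2014, 0.1937]
eef_rot: [-0.0, 0.789, 0.615, 0.001]
contact_force: [-2.5, 8.2, 10.7]
opening: 0.227
gripper_force: 60.3
t 17.23 C [ 0.5611 -0.1912] R 0.048 a0 76.63 theta 4.251 Fr 0.7 Ft 8.5 z 0.1937 op 0.227 dist to full 2.033
0.0142,-0.0074,0,0,0.0292,-0.0129,0,0,0.0447,-0.0169,0,0,0.0605,-0.0193,0,0,0.0765,-0.0201,0,0
```

```bash
python3 -m handwheel '[0.0142,-0.0074,0,0,0.0292,-0.0129,0,0,0.0447,-0.0169,0,0,0.0605,-0.0193,0,0,0.0765,-0.0201,0,0,0.0765,-0.0201,0,0,0.0765,-0.0201,0,0]'
python3 w.py 0.5 5
```

```text
time_s: 17.82
ee_pos: [0.515, -0.1776, 0.1938]
eef_rot: [0.0, 0.788, 0.615, 0.002]
contact_force: [3.0, 8.2, 9.7]
opening: 0.232
gripper_force: 60.1
t 17.82 C [ 0.5611 -0.1912] R 0.048 a0 76.62 theta 4.751 Fr -0.6 Ft 8.7 z 0.1938 op 0.232 dist to full 1.532
0.0160,0.0015,0,0,0.0318,0.0038,0,0,0.0473,0.0078,0,0,0.0624,0.0132,0,0,0.0768,0.0202,0,0
```

```bash
python3 -m handwheel '[0.016,0.0015,0,0,0.0318,0.0038,0,0,0.0473,0.0078,0,0,0.0624,0.0132,0,0,0.0768,0.0202,0,0,0.0768,0.0202,0,0,0.0768,0.0202,0,0]'
python3 w.py 0.5 5
```

```text
time_s: 18.4
ee_pos: [0.5272, -0.1574, 0.1938]
eef_rot: [0.001, 0.789, 0.615, 0.002]
contact_force: [5.1, 6.4, 8.1]
opening: 0.231
gripper_force: 59.9
t 18.4 C [ 0.5611 -0.1912] R 0.048 a0 76.61 theta 5.249 Fr 0.9 Ft 8.1 z 0.1938 op 0.231 dist to full 1.034
0.0142,0.0075,0,0,0.0269,0.0172,0,0,0.0386,0.0281,0,0,0.0492,0.0401,0,0,0.0585,0.0531,0,0
```

```bash
python3 -m handwheel '[0.0142,0.0075,0,0,0.0269,0.0172,0,0,0.0386,0.0281,0,0,0.0492,0.0401,0,0,0.0585,0.0531,0,0,0.0585,0.0531,0,0,0.0585,0.0531,0,0]'
python3 w.py 0.5 5 1
```

```text
time_s: 18.98
ee_pos: [0.5471, -0.1452, 0.1938]
eef_rot: [0.002, 0.789, 0.615, 0.001]
contact_force: [5.0, 0.9, 6.5]
opening: 0.233
gripper_force: 59.8
t 18.98 C [ 0.5611 -0.1912] R 0.048 a0 76.61 theta 5.739 Fr -0.5 Ft 5.0 z 0.1938 op 0.233 dist to full 0.544
0.0076,0.0148,0,0,0.0142,0.0301,0,0,0.0193,0.0459,0,0,0.0226,0.0622,0,0,0.0243,0.0787,0,0
```

```bash
python3 -m handwheel '[0.0076,0.0148,0,0,0.0142,0.0301,0,0,0.0193,0.0459,0,0,0.0226,0.0622,0,0,0.0243,0.0787,0,0,0.0243,0.0787,0,0,0.0243,0.0787,0,0,0.0243,0.0787,0,0,0.0243,0.0787,0,0]'
python3 w.py 0.02 1 0
```

```text
time_s: 19.73
ee_pos: [0.571, -0.1442, 0.1938]
eef_rot: [0.001, 0.789, 0.615, 0.001]
contact_force: [3.9, 0.1, 6.8]
opening: 0.227
gripper_force: 59.9
t 19.73 C [ 0.5611 -0.1912] R 0.048 a0 76.6 theta 6.243 Fr 0.9 Ft 3.8 z 0.1938 op 0.227 dist to full 0.04
0.0010,0.0061,0,0
```

```bash
python3 -m handwheel '[0.0003,0.003,0,0,0.0008,0.0055,0,0,0.0008,0.0055,0,0,0.0008,0.0055,0,0,0.0008,0.0055,0,0]'
python3 w.py 0.02 1 0
```

```text
time_s: 20.15
ee_pos: [0.5718, -0.1443, 0.1938]
eef_rot: [0.001, 0.789, 0.614, 0.0]
contact_force: [-1.7, 0.3, 9.0]
opening: 0.228
gripper_force: 60.1
t 20.15 C [ 0.5611 -0.1912] R 0.048 a0 76.6 theta 6.259 Fr -0.1 Ft -1.7 z 0.1938 op 0.228 dist to full 0.024
-0.0004,0.0019,0,0
```

```bash
python3 -m handwheel '[0,0,0,0,0,0,0,0,0,0,0,0,0,0,0,0,0,0,0,0,0,0,0,0]' 0.2
python3 -m handwheel '[0,0,-0.08,0,0,0,-0.18,0,0,0,-0.28,0,0,0,-0.38,0,0.2,0,-0.4,0,0.35,0,-0.4,0,0.5,0,-0.4,0,0.7,0,-0.4,0,0.7,0,-0.4,0,0.7,0,-0.4,0]'
python3 - <<'E'
from h import *
st(); s=env.snapshot("scene"); t=env.snapshot("top")
c=np.zeros((480,800,3),np.uint8)
c[:480,:480]=cv2.resize(s["frame"][150:270,210:330],(480,480),interpolation=cv2.INTER_CUBIC)
c[:400,480:]=cv2.resize(t["frame"][180:280,350:430],(320,400),interpolation=cv2.INTER_CUBIC)
cv2.imwrite("pics/c5.png",c[:,:,::-1])
E
```

```text
time_s: 20.65
ee_pos: [0.5715, -0.1439, 0.1922]
eef_rot: [-0.0, 0.789, 0.615, -0.0]
contact_force: [-0.1, -1.0, -0.2]
opening: 0.601
gripper_force: 0.0
time_s: 21.48
ee_pos: [0.6236, 0.0659, 0.3118]
eef_rot: [-0.001, 0.787, 0.617, 0.0]
contact_force: [-0.4, -0.3, 0.7]
opening: 0.6
gripper_force: 0.0
t 21.48 p [0.6236 0.0659 0.3118] F [-0.4 -0.3  0.7] op 0.6 gf 0.0 q6 1.78 yaw 76.14
```

View pics/c5.png

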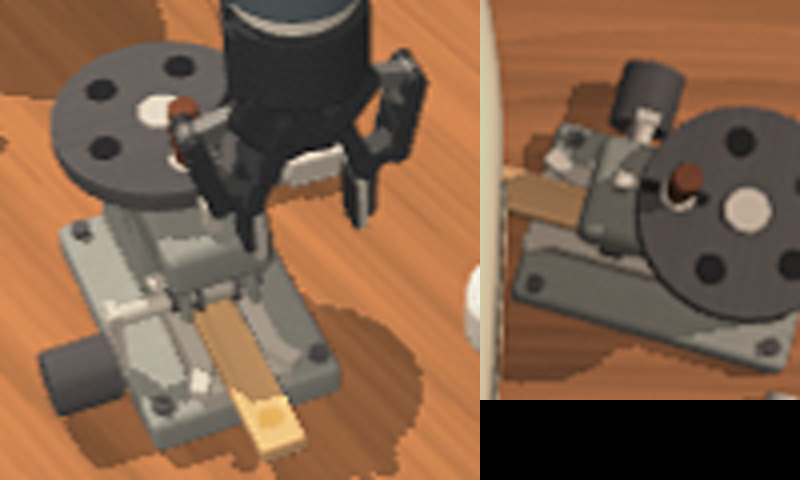

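The knob is back at the pointer, at about crop (686,180), the same place as before the turn. The bar still lies home and the gripper is clear, so I'm handing the job in.

```bash
python3 -m handwheel '[0,0,0,0,0,0,0,0]'; python3 -c "
from rig import env
print(env.sign_off())"
```

```text
time_s: 21.75
ee_pos: [0.6228, 0.0586, 0.3124]
eef_rot: [0.0, 0.789, 0.614, -0.0]
contact_force: [-0.6, -0.5, 0.4]
opening: 0.602
gripper_force: 0.0
the job is handed in; nothing more can be done
None
```

I loaded the bar with the proud stud home against the stop, turned the flywheel one revolution clockwise back to the pointer, let go and handed the job in at about 22 s; no verdict came back, and I couldn't see the set stud under the press arm.

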